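# Register a sample cup and hold it up in tongs

### The arm

A 6-joint arm with a two-finger parallel gripper is mounted at the origin on the work surface. World frame = base frame: x ahead of the robot, y to its left, z up, the work surface at z = 0. Lengths are in m, angles in degrees, forces in N, time in s.
With the tool pointing down it reaches from about 0.325 to 0.85 m from the base axis. Payload 4.4 kg.
Tool frame: the origin (TCP) lies at the very end of the fingers, on their centre line; the grasp point (between the pads) lies 19 mm behind it (robot.pinch_z is the distance from the TCP to the grasp point, in m); z points along the fingers, y is the direction in which the jaws open and shut (so a half turn about z gives the same grasp; the last joint's range is limited). The gripper opens to 94 mm and grips with 3 to 60 N. Pads are 16 mm wide; open, the fingers measure 119 mm over their backs; the gripper's body (75 mm by 177 mm) begins 78 mm behind the grasp point.
Start: joints at [-80.357, 11.837, 88.321, -0, 79.842, -8.623], TCP at [0.18, -0.546, 0.178] pointing down, gripper open.
Joint ranges: [-156.59, 156.59], [-49.26, 127.26], [12.9, 141.05], [-63.56, 243.56], [4.71, 150.69], [-161.64, 161.64]. Speed limits (degrees/s): [159.86, 159.86, 180, 180, 180, 180].

### API

Orientations are given as a 3x3 rotation matrix whose columns are the frame's x, y, z axes.
In Python, from workcell import robot gives the robot as it stands.
- The arm moves only by the tool play_rows, never from a script. Its argument "targets" is a list of rows, each a list of 3 entries, a list of its own where there are three numbers: the turn, a rotation vector about the tool's x, y, z in degrees, then the shift along the tool's x, y, z in mm, then the opening in per cent of the stroke, from 0 (shut) to 100 (fully open). A call has 1 to 20 rows; each row shifts and turns the commanded pose from where the row before left it, along the tool's axes as they then stand; what a row does not reach is not made up. A row lasts 1/10 s, in which the tool goes at most 50 mm and 8.59 degrees, less where a joint would pass 70% of its speed; a pose out of reach is approached as far as the arm can. A call with a gripper value outside its range is refused whole. The fingers move at their own pace and stop on an object; "grip_force" is the grip in N (left out, the last holds). Time passes only in rows, so rows that do not move let the fingers close. It gives the time, the measured TCP pose, the force and the opening at its end, in the units of the state.
- robot.read_state(): the state, without advancing time (a new reading comes with each control period).
- robot.grab_frame(name): name is "side" or "top"; returns the picture (384x512x3 uint8, red, green, blue); there is no depth.
- robot.calibration(name): a dict with "fx", "fy", "cx", "cy" (pixels), "k1" (the pictures are not rectified: a ray, as slopes to the right and down, at radius r is drawn at 1 + k1 r^2 times it, then the intrinsics apply), "world_to_cam" (4x4, takes a point from world to camera coordinates). Camera axes: x right, y up, looking along -z (the intrinsics and any distortion apply to the point x, -y, -z); pixel columns grow to the right and rows downward; lengths in m; the calibration is good to about 2 mm. A picture is of the moment at which its call begins. calibration takes no time and is no camera call.
- robot.hand_in(): hands the job in, once; it reports no verdict.
The state is a dict: "t": time; "joint_positions": joint angles; "qd": joint speeds; "tau": joint torques, N m; "ee_pos": TCP position; "ee_rot": TCP orientation; "ft_force": force on the tool from outside, world axes, zero at the start; "wrist_torque": the same for the moment, N m; "width": finger opening in m.
Only numpy, scipy, OpenCV 4.12 (cv2) and the standard library are available. Lean on these libraries where they do the work, as an engineer would, in place of code of your own. Each camera call takes 0.05 s, during which the arm holds its last target. There are 200 camera calls.

### The job

On the ware inspection stage, take the sample carrier by its orange post and slide it fully home between the black side stops, up against the back stop, with the white cup still standing in it, and let go of the carrier. Then take the red-gripped tongs from their blue rest, close their tips on the white cup without ever touching the cup with the fingers, and lift it upright out of the carrier to at least 10 cm above where it stood, leaving the carrier home and the other ware undisturbed. Finish while still holding the cup up in the tongs: do not put it down.

Things in the scene. Friction and masses are not known exactly. Their poses are not given: they have to be found in the camera images.
- stage: fixed grey plate 250 (x) x 160 (y) x 12 mm, origin under its centre, +x towards the black back stop. Stops stand 16 mm above the plate: back stop face at x = 105.5 mm, 70 mm wide; side stops x = 60 to 105 mm, faces at y = +-44 mm, with slanted lead-ins from x = 40 to 60 mm opening outward to about y = +-55 mm. The -x end is open
- stage_home (a point): point on the stage's top where the underside centre of the carrier is when it is fully home (stage x = 50 mm, y = 0); axes as the stage
- carrier_mid (a point): centre of the underside of the loose aluminium carrier plate, 110 (x) x 80 (y) x 8 mm, 0.3 kg, flat on the stage's open end, its top 20 mm above the table; its +x points roughly to the back stop. Orange post at its x = -40 mm; a black nest ring (50 mm outside, 44 mm inside, 3 mm tall) at x = +18 mm holds the white cup
- carrier_post (a point): middle (half-way up) of the orange post on the carrier: 14 x 14 mm square, 40 mm tall above the carrier's top (its top is 60 mm above the table), sides along the carrier's x and y; x = -40 mm from carrier_mid, and 28 mm above it; axes as the carrier
- cup_mid (a point): centre (half-way up) of the loose white fluted sample cup with a gilt rim: outside diameter 40 mm (42 at the rim), 50 mm tall, about 0.06 kg, standing in the carrier's nest (18 mm ahead of carrier_mid along the carrier's x, its foot 20 mm above the table)
- tongs_grip (a point): middle of the red 40 mm long grips of the loose tongs, between the two arms, mid-height; x along the tongs to the tips, y across (the squeeze direction), z up. At the start the tongs lie level, this point 48 mm above the table, tips roughly away from the robot. Arms 16 mm tall, 5 mm thick; over their outsides here 63 mm sprung open, 47 mm when closed on the cup (arms then parallel)
- tongs_tips (a point): point midway between the two V-shaped red tips (20 mm tall, 31 mm long along the tongs), 85 mm ahead of tongs_grip along the tongs, same height and axes; this is where the centre of the cup belongs. Sprung open, the tips leave about 63 mm between their nearest edges
- tong_left (a joint): angle (rad) by which each arm of the tongs is squeezed in: 0 sprung open, about 0.10 closed on the cup, 0.18 fully shut; both arms move together. A spring opens them: squeezing at the grip takes about 5 N to start and 7.5 N at 0.10 rad, so they can be carried by a light squeeze while still open; the tips move about twice as far as the grip
- rest: fixed tongs rest, origin on the table straight below tongs_grip at the start, +x along the tongs to the tips. A blue block 97 to 75 mm behind the origin (50 mm wide) and a blue bar 45 to 55 mm ahead of it (84 mm wide), tops 40 mm above the table, carry the tongs; between them lies only a base plate 55 mm wide, 5 mm tall
- bowls_left: loose stack of five white fluted bowls, 150 mm across, 97 mm tall, on the left of the table; origin under its centre; leave it alone
- bowls_right: loose stack of three white fluted bowls, 150 mm across, 71 mm tall, on the right of the table; origin under its centre; leave it alone
- green_plates: loose stack of green oblong plates, 110 x 150 x 25 mm, beyond the working area in front of the white light panel; origin under its centre; leave it alone
- cup_blue: loose blue cup of the same shape as the white one (40 mm across, 50 mm tall), beyond the working area; origin under its centre; leave it alone
- cup_brown: loose brown cup of the same shape as the white one (40 mm across, 50 mm tall), close to the robot, in the middle; origin under its centre; leave it alone
- tape_roll: loose orange roll of tape lying flat, 100 mm across, 48 mm tall, on the left; origin under its centre; leave it alone
- cup: the white cup itself; origin under its foot's centre
- carrier: the carrier itself; same origin and axes as carrier_mid
- tongs: the tongs themselves; origin at their sprung joint, 80 mm behind tongs_grip on the same axes (the tongs end 34 mm behind it); 0.115 kg; sprung open, the arms diverge by 0.1 rad each towards the tips
Things that resemble listed ones, but are neither listed nor needed, are in the scene too. Of the things shaped like the tongs, the bare steel one is meant.

How it is judged:
By the outcome, as a careful person would: the job done as asked, in the order asked, and still so for the second after the job is handed in, while the arm keeps its last pose, push and grip.
It also fails if it takes over 58 s, if anything falls off the work surface, if the arm or the gripper's body presses on something with over 40 N, if the wrist force passes 120 N, or if a joint passes its speed limit or range.

## Working session

There is one attempt and no reset: what is moved stays moved. The work goes in short steps, Python scripts to look and compute and a tool call to move; the robot and the scene stay as the last step left them, time stands still between calls to the robot, and variables do not carry over. Pictures are saved under pics/ and viewed, about 8 in all and at most 12, crops included, and the job is handed in when it is done.

Besides the shell and the picture viewer there is one more tool, called after "Emit:" as a command line: name --argument value ..., lists and objects as JSON in quotes. play_rows: Moves the arm, as the interface text tells. Its arguments: {"type":"object","properties":{"targets":{"type":"array","items":{"type":"array"}},"grip_force":{"type":"number"}},"required":["targets"]}

```bash
mkdir -p pics; ls
cat > h.py <<'E'
import numpy as np, cv2
from workcell import robot
def snap(n,f=None):
    im=robot.grab_frame(n)
    if f: cv2.imwrite('pics/'+f,im[...,::-1])
    return im
def K(n):
    c=robot.calibration(n);return c,np.array(c['world_to_cam'],float)
def ray(n,uv):
    c,T=K(n);d=np.array([(uv[0]-c['cx'])/c['fx'],(uv[1]-c['cy'])/c['fy']]);s=d.copy()
    for _ in range(20): s=d/(1+c['k1']*(s@s))
    R=T[:3,:3];o=-R.T@T[:3,3];v=R.T@np.array([s[0],-s[1],-1]);return o,v/np.linalg.norm(v)
def onz(n,uv,z):
    o,v=ray(n,uv);return o+v*(z-o[2])/v[2]
def proj(n,p):
    c,T=K(n);q=T[:3,:3]@np.array(p,float)+T[:3,3];s=np.array([q[0],-q[1]])/-q[2];s=s*(1+c['k1']*(s@s))
    return np.array([c['cx']+c['fx']*s[0],c['cy']+c['fy']*s[1]])
E
python3 - <<'E'
from h import *
a=snap('top');b=snap('side')
np.save('top0.npy',a);np.save('side0.npy',b)
cv2.imwrite('pics/t0.png',cv2.resize(a[...,::-1],(800,600)));cv2.imwrite('pics/s0.png',cv2.resize(b[...,::-1],(800,600)))
for n in('top','side'):
    c,T=K(n);print(n,c['fx'],c['k1'],-T[:3,:3].T@T[:3,3],T[:3,:3].round(2).tolist())
s=robot.read_state();print(s['t'],s['ee_pos'],s['ee_rot'],s['width'],robot.pinch_z)
E
```

```text
pics
top 375.8356921576572 -0.0503013756157961 [0.35217966 0.01636477 1.14954099] [[0.01, -1.0, 0.02], [0.99, 0.01, 0.15], [-0.15, 0.01, 0.99]]
side 473.8995828108155 -0.01385022760819722 [-0.15482139  0.91121743  0.75167097] [[-0.79, -0.61, 0.0], [0.32, -0.41, 0.86], [-0.52, 0.68, 0.52]]
0.1 [ 0.18007535 -0.54526931  0.17651927] [[ 9.49631553e-01  3.13368474e-01 -3.34506517e-04]
 [ 3.13368502e-01 -9.49629509e-01  1.99426572e-03]
 [ 3.07282745e-04 -1.99864146e-03 -9.99997956e-01]] 0.09398045527510146 0.0188
```

View pics/t0.png

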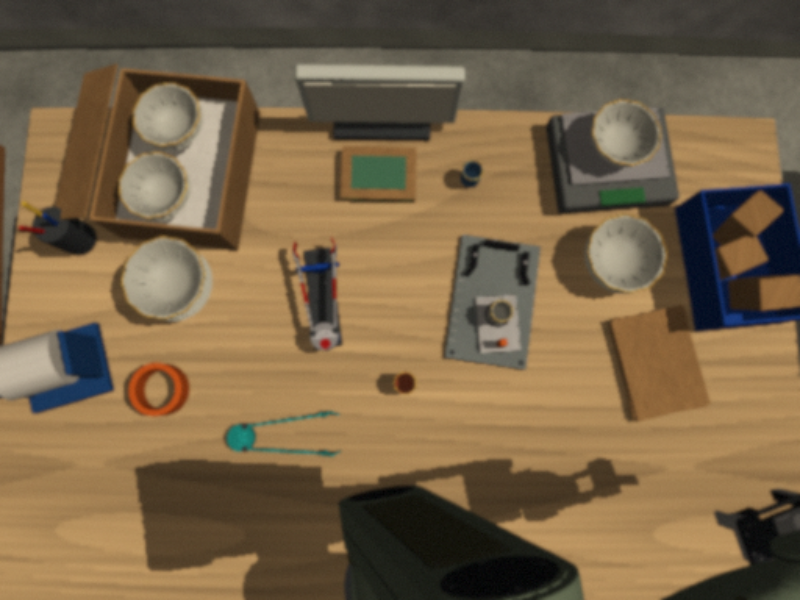

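View pics/s0.png

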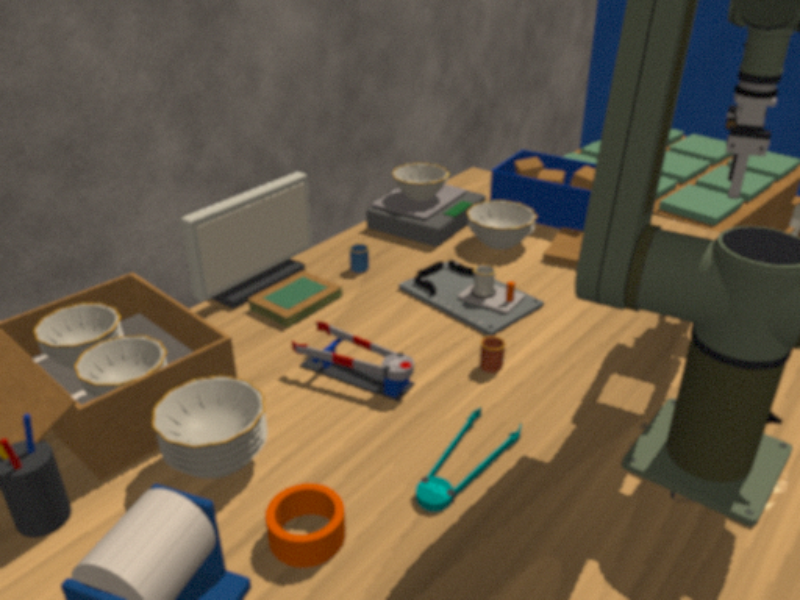

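Two objects look like tongs: a teal pair at t0 (285,435), and a steel pair with red grips on the blue rest at t0 (320,290). The steel one fits the description. I'll confirm it in an enlarged crop along with the stage.

Run:
```python
from h import *
a=np.load('top0.npy')
# crops in 512 coords
c1=a[140:235,175:240]; c2=a[140:245,275:355]
A=cv2.resize(c1[...,::-1],None,fx=6,fy=6,interpolation=cv2.INTER_CUBIC);B=cv2.resize(c2[...,::-1],None,fx=5,fy=5,interpolation=cv2.INTER_CUBIC)
o=np.zeros((580,790,3),np.uint8);o[:A.shape[0],:390]=A;o[:525,390:]=B;cv2.imwrite('pics/c0.png',o)
hsv=cv2.cvtColor(a,cv2.COLOR_RGB2HSV)
def blobs(m,name,amin=6):
    n,l,s,c=cv2.connectedComponentsWithStats(m.astype(np.uint8))
    for i in range(1,n):
        if s[i,4]>=amin: print(name,c[i].round(1),s[i].tolist())
roi=np.zeros(a.shape[:2],bool);roi[140:245,175:355]=1
H,S,V=[hsv[...,i].astype(int) for i in range(3)]
blobs(roi&((H<6)|(H>172))&(S>150)&(V>60),'red')
blobs(roi&(H>=5)&(H<15)&(S>170)&(V>120),'orange')
blobs(roi&(H>100)&(H<130)&(S>120)&(V>50),'blue')
g=roi&(S<70)&(V<70); blobs(g,'black')
```

```text
red [213.5 185. ] [213, 179, 2, 12, 22]
red [195.2 189.5] [194, 186, 3, 7, 11]
red [207.7 219.6] [205, 217, 6, 6, 27]
orange [188.3 157.2] [188, 156, 2, 4, 6]
orange [194.  185.4] [193, 182, 4, 8, 15]
orange [321.4 218.8] [320, 217, 4, 4, 12]
blue [202.4 170.6] [193, 168, 19, 6, 79]
black [309.6 161.7] [295, 154, 37, 23, 247]
black [202.9 163.9] [195, 160, 17, 9, 121]
black [334.  171.8] [330, 161, 9, 22, 145]
black [204.9 189.3] [196, 172, 17, 36, 453]
black [302.3 202. ] [298, 195, 9, 17, 84]
black [323.5 197.2] [321, 194, 5, 8, 17]
black [311.9 202.1] [309, 196, 9, 12, 48]
```

View pics/c0.png

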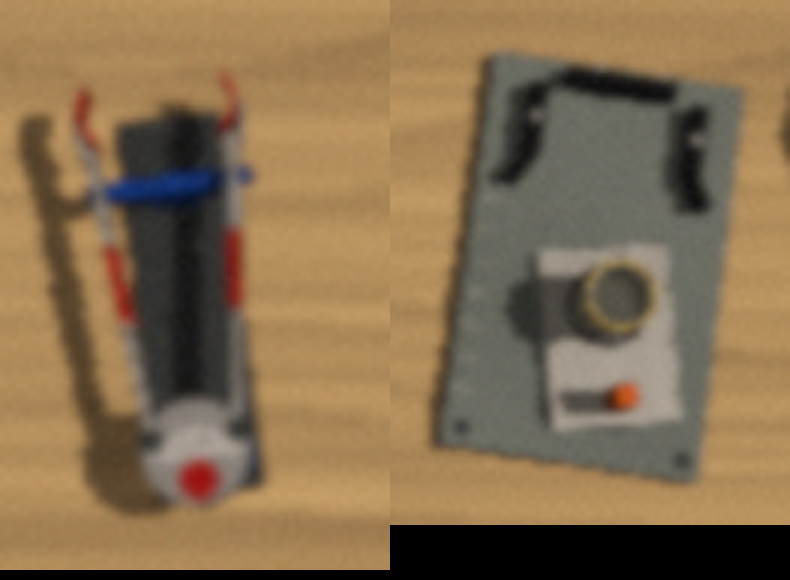

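The crop shows the steel tongs with red grips at (120,285) and (233,270), the tips at (80,110) and (230,100), and the blue bar under them, which confirms the choice. The stage corners are at (490,55), (747,92), (692,482) and (437,445). The carrier has its post at (624,396) and the cup at (617,298). Next I convert these to world coordinates.

Run:
```python
from h import *
B=lambda x,y:((x-390+.5)/5-.5+275,(y+.5)/5-.5+140)
A=lambda x,y:((x+.5)/6-.5+175,(y+.5)/6-.5+140)
def rect(name,pts,z,size):
    P=np.array([onz('top',B(*p),z)[:2] for p in pts]) # order: far-left, far-right, near-right, near-left
    c=P.mean(0);x=(P[0]+P[1]-P[2]-P[3])/2;y=(P[0]+P[3]-P[1]-P[2])/2
    ang=np.degrees(np.arctan2(x[1],x[0]));ay=np.degrees(np.arctan2(-y[0],y[1]))
    print(name,c.round(4),'len',np.linalg.norm(x).round(4),np.linalg.norm(y).round(4),'ang',ang.round(2),ay.round(2));return c,ang
rect('stage',[(490,55),(747,92),(692,482),(437,445)],.012,0)
rect('carrier',[(537,250),(667,246),(683,417),(552,430)],.02,0)
print('post top',onz('top',B(624,396),.06),'cup rim',onz('top',B(617,298),.07))
for n,p in dict(gripL=(120,285),gripR=(233,270)).items(): print(n,onz('top',A(*p),.056))
for n,p in dict(tipL=(82,112),tipR=(230,100)).items(): print(n,onz('top',A(*p),.058))
for n,p in dict(barL=(97,194),barR=(250,174)).items(): print(n,onz('top',A(*p),.04))
print('dot',onz('top',A(199,481),.056))
b=np.load('side0.npy');c=b[150:230,250:355];d=b[195:265,180:270]
o=np.zeros((560,740,3),np.uint8);c=cv2.resize(c[...,::-1],None,fx=3.5,fy=3.5,interpolation=2);d=cv2.resize(d[...,::-1],None,fx=4,fy=4,interpolation=2)
h=cv2.cvtColor(b,cv2.COLOR_RGB2HSV);H,S,V=[h[...,i].astype(int) for i in range(3)]
m=(H<15)&(S>150)&(V>80);m[:150]=0;m[265:]=0;m[:,:180]=0;m[:,355:]=0
n,l,s,cc=cv2.connectedComponentsWithStats(m.astype(np.uint8))
for i in range(1,n):
    if s[i,4]>8: print(cc[i].round(1),s[i].tolist())
```

```text
stage [ 0.5374 -0.1714] len 0.2464 0.1595 ang -8.66 -7.76
carrier [ 0.4932 -0.1802] len 0.1077 0.08 ang 4.14 4.2
post top [ 0.4525062  -0.18098765  0.06      ] cup rim [ 0.50880539 -0.17604854  0.07      ]
gripL [0.5434698  0.19182256 0.056     ]
gripR [0.55149477 0.13644312 0.056     ]
tipL [0.6301986  0.21335583 0.058     ]
tipR [0.63702995 0.1399672  0.058     ]
barL [0.59253885 0.20750417 0.04      ]
barR [0.60354701 0.13093031 0.04      ]
dot [0.44727105 0.15032445 0.056     ]
[326.4 184.8] [324, 179, 6, 14, 50]
[206.3 208.9] [203, 205, 8, 9, 47]
[231.1 218.6] [226, 215, 11, 9, 65]
[314.5 218.8] [309, 215, 13, 8, 73]
[189.4 220.2] [187, 218, 9, 6, 20]
[314.5 230.4] [308, 222, 15, 17, 173]
[219.1 229.4] [213, 226, 13, 9, 67]
[259.3 233.3] [257, 232, 6, 4, 19]
```

Run:
```python
from h import *
def tri(ut,us):
    o1,v1=ray('top',ut);o2,v2=ray('side',us)
    M=np.stack([v1,-v2],1);t=np.linalg.lstsq(M,o2-o1,rcond=None)[0];p,q=o1+v1*t[0],o2+v2*t[1];return ((p+q)/2).round(4),(p-q).round(4)
print('post side pix at',[onz('side',(326.4,184.8),z).round(4) for z in(.04,)])
print('tong pred',[proj('side',p).round(1) for p in([.5434,.1918,.048],[.5515,.1364,.048],[.630,.2134,.048],[.637,.14,.048])])
print('post pred side',proj('side',[.4525,-.181,.04]))
B=lambda x,y:((x-390+.5)/5-.5+275,(y+.5)/5-.5+140)
# stage back & side stops' tops at z=.028, for centre line
print('back stop face mid',onz('top',B(616,92),.028))
```

```text
post side pix at [array([ 0.4582, -0.1957,  0.04  ])]
tong pred [array([219.3, 230.9]), array([231.1, 220.3]), array([189.3, 223. ]), array([206.7, 210.2])]
post pred side [325.47132217 187.28214142]
back stop face mid [ 0.64306671 -0.18519079  0.028     ]
```

Emit:
play_rows --targets '[[[0,0,6.85],[0,0,0],60],[[0,0,6.85],[0,0,0],60],[[0,0,0],[20,-22.8,0],60],[[0,0,0],[20,-22.8,0],60],[[0,0,0],[20,-22.8,0],60],[[0,0,0],[20,-22.8,0],60],[[0,0,0],[20,-22.8,0],60],[[0,0,0],[20,-22.8,0],60],[[0,0,0],[20,-22.8,0],60],[[0,0,0],[20,-22.8,0],60],[[0,0,0],[20,-22.8,0],60],[[0,0,0],[20,-22.8,0],60],[[0,0,0],[20,-22.8,0],60],[[0,0,0],[20,-22.8,0],60],[[0,0,0],[20,-22.8,0],60],[[0,0,0],[20,-22.8,0],60],[[0,0,0],[20,-22.8,0],60],[[0,0,0],[0,0,0],60]]'

```text
t: 1.9
ee_pos: [0.4531, -0.1785, 0.1771]
ee_rot: [[0.996, 0.084, -0.0], [0.084, -0.996, 0.001], [-0.0, -0.001, -1.0]]
ft_force: [-0.1, -0.5, -1.0]
width: 0.0567
```

```bash
cat >> h.py <<'E'
def go(target,yaw=None):
    s=robot.read_state();R=np.array(s['ee_rot']);p=np.array(s['ee_pos'])
    print('t',s['t'],'pos',p.round(4),'yaw',np.degrees(np.arctan2(R[1,0],R[0,0])).round(2),'F',np.round(s['ft_force'],1),'w',round(s['width'],4),'q',np.round(s['joint_positions'],0))
    print('shift mm',(R.T@(np.array(target)-p)*1000).round(1))
E
python3 - <<'E'
from h import *
go([.4525,-.181,.030])
a=snap('top')
c=a[170:250,270:370];cv2.imwrite('pics/t1.png',cv2.resize(c[...,::-1],None,fx=6,fy=6,interpolation=2))
E
```

```text
t 1.9 pos [ 0.4531 -0.1785  0.1771] yaw 4.81 F [-0.1 -0.5 -1. ] w 0.0567 q [-32.   1. 100.   0.  79.  53.]
shift mm [ -0.8   2.6 147.1]
```

Emit:
play_rows --targets '[[[0,0,0],[-0.8,2.6,20],60],[[0,0,0],[0,0,25],60],[[0,0,0],[0,0,25],60],[[0,0,0],[0,0,25],60],[[0,0,0],[0,0,25],60],[[0,0,0],[0,0,15],60],[[0,0,0],[0,0,12],60],[[0,0,0],[0,0,0],60],[[0,0,0],[0,0,0],0],[[0,0,0],[0,0,0],0],[[0,0,0],[0,0,0],0],[[0,0,0],[0,0,0],0],[[0,0,0],[0,0,0],0],[[0,0,0],[0,0,0],0]]' --grip_force 20

```text
t: 3.35
ee_pos: [0.4517, -0.1841, 0.0308]
ee_rot: [[0.997, 0.08, 0.0], [0.08, -0.997, -0.001], [0.0, 0.001, -1.0]]
ft_force: [-0.3, 0.2, 1.0]
width: 0.0128
```

Run:
```python
from h import *
go([.5473,-.1728,.030])
a=snap('top')
c=a[140:245,275:375];cv2.imwrite('pics/t2.png',cv2.resize(c[...,::-1],None,fx=5.5,fy=5.5,interpolation=2))
```

```text
t 3.35 pos [ 0.4517 -0.1841  0.0308] yaw 4.58 F [-0.3  0.2  1. ] w 0.0128 q [-32.  12. 108.  -0.  60.  53.]
shift mm [96.2 -3.6  0.9]
```

View pics/t2.png

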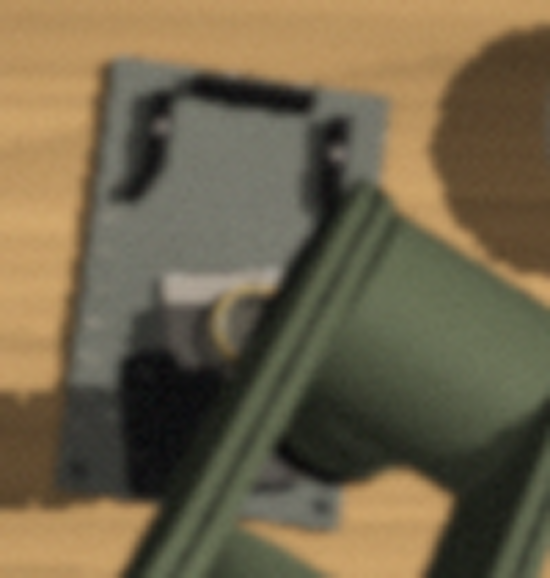

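Emit:
play_rows --targets '[[[0,0,2.6],[0,0,0],0],[[0,0,2.6],[0,0,0],0],[[0,0,2.6],[0,0,0],0],[[0,0,2.6],[0,0,0],0],[[0,0,2.6],[0,0,0],0],[[0,0,0],[3,-3,0],0],[[0,0,0],[4,-4,0],0],[[0,0,0],[4,-4,0],0],[[0,0,0],[4,-4,0],0],[[0,0,0],[4,-4,0],0],[[0,0,0],[4,-3.8,0],0],[[0,0,0],[0,0,0],0],[[0,0,0],[0,0,0],0]]'

```text
t: 4.7
ee_pos: [0.4786, -0.1645, 0.0308]
ee_rot: [[0.989, -0.147, 0.002], [-0.147, -0.989, 0.0], [0.002, -0.0, -1.0]]
ft_force: [-0.1, -0.8, 3.1]
width: 0.0129
```

Run:
```python
from h import *
go([.547,-.175,.030])
a=snap('top');b=snap('side')
c=a[140:240,275:375];d=b[150:225,245:355]
A=cv2.resize(c[...,::-1],(400,400),interpolation=2);B=cv2.resize(d[...,::-1],(400,273),interpolation=2)
o=np.zeros((400,800,3),np.uint8);o[:,:400]=A;o[:273,400:]=B
cv2.imwrite('pics/t3.png',o)
```

```text
t 4.7 pos [ 0.4786 -0.1645  0.0308] yaw -8.43 F [-0.1 -0.8  3.1] w 0.0129 q [-29.  14. 105.   0.  61.  70.]
shift mm [69.2  0.3  0.9]
```

View pics/t3.png

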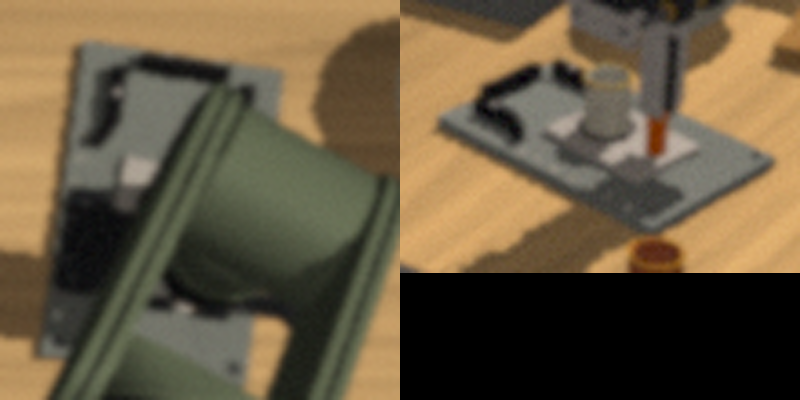

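Emit:
play_rows --targets '[[[0,0,0],[4,0,0],0],[[0,0,0],[5,0,0],0],[[0,0,0],[5,0,0],0],[[0,0,0],[5,0,0],0],[[0,0,0],[5,0,0],0],[[0,0,0],[5,0,0],0],[[0,0,0],[5,0,0],0],[[0,0,0],[5,0,0],0],[[0,0,0],[5,0,0],0],[[0,0,0],[4,0,0],0],[[0,0,0],[3,0,0],0],[[0,0,0],[0,0,0],0],[[0,0,0],[0,0,0],0]]'

```text
t: 6.1
ee_pos: [0.5252, -0.1711, 0.0307]
ee_rot: [[0.989, -0.146, -0.006], [-0.146, -0.989, 0.002], [-0.006, -0.001, -1.0]]
ft_force: [-7.7, 1.5, 11.4]
width: 0.0129
```

Run:
```python
from h import *
go([.547,-.175,.030])
a=snap('top');b=snap('side')
c=a[140:240,275:375];d=b[150:225,245:355]
A=cv2.resize(c[...,::-1],(400,400),interpolation=2);B=cv2.resize(d[...,::-1],(400,273),interpolation=2)
o=np.zeros((400,800,3),np.uint8);o[:,:400]=A;o[:273,400:]=B
cv2.imwrite('pics/t4.png',o)
```

```text
t 6.1 pos [ 0.5252 -0.1711  0.0307] yaw -8.4 F [-7.7  1.5 11.4] w 0.0129 q [-27.  19.  98.  -0.  63.  71.]
shift mm [22.1  0.6  0.6]
```

View pics/t4.png

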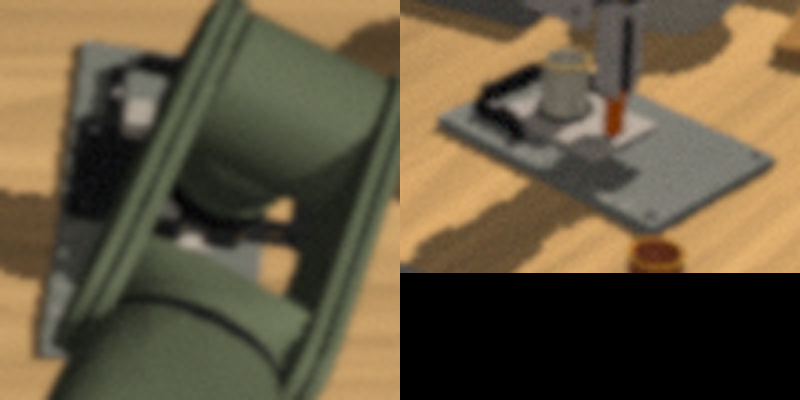

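Emit:
play_rows --targets '[[[0,0,0],[0,0,-0.5],0],[[0,0,0],[0,0,-0.5],0],[[0,0,0],[0,0,0],0],[[0,0,0],[3,0,0],0],[[0,0,0],[3,0,0],0],[[0,0,0],[0,0,0],0]]'

```text
t: 6.8
ee_pos: [0.5323, -0.1721, 0.0308]
ee_rot: [[0.989, -0.146, -0.004], [-0.146, -0.989, 0.002], [-0.004, -0.001, -1.0]]
ft_force: [-5.0, 1.1, 3.5]
width: 0.0129
```

Run:
```python
from h import *
go([.547,-.175,.030]);print(robot.read_state()['wrist_torque'])
```

```text
t 6.8 pos [ 0.5323 -0.1721  0.0308] yaw -8.42 F [-5.   1.1  3.5] w 0.0129 q [-27.  20.  98.   0.  63.  72.]
shift mm [15.   0.7  0.8]
[ 0.27170984  0.92721002 -0.0057576 ]
```

Friction under downward load was causing the drag, so I lifted slightly and it now slides. I'll keep pushing.

Emit:
play_rows --targets '[[[0,0,0],[3,0,-0.3],0],[[0,0,0],[3,0,0],0],[[0,0,0],[3,0,0],0],[[0,0,0],[3,0,0],0],[[0,0,0],[0,0,0],0],[[0,0,0],[0,0,0],0]]'

```text
t: 7.4
ee_pos: [0.5466, -0.1749, 0.0317]
ee_rot: [[0.989, -0.147, 0.002], [-0.147, -0.989, -0.0], [0.002, -0.0, -1.0]]
ft_force: [0.5, 0.1, -2.4]
width: 0.0128
```

Emit:
play_rows --targets '[[[0,0,0],[1.5,0,0],0],[[0,0,0],[1.5,0,0],0],[[0,0,0],[0,0,0],0]]'

```text
t: 7.7
ee_pos: [0.5486, -0.1753, 0.0318]
ee_rot: [[0.989, -0.147, -0.001], [-0.147, -0.989, 0.0], [-0.001, -0.0, -1.0]]
ft_force: [-1.3, -0.2, -1.4]
width: 0.0124
```

Emit:
play_rows --targets '[[[0,0,0],[1.5,0,0],0],[[0,0,0],[1.5,0,0],0],[[0,0,0],[0,0,0],0]]'

```text
t: 8.0
ee_pos: [0.5484, -0.1755, 0.0311]
ee_rot: [[0.989, -0.146, -0.007], [-0.146, -0.989, 0.001], [-0.007, 0.0, -1.0]]
ft_force: [-7.6, -0.7, 1.3]
width: 0.0129
```

Emit:
play_rows --targets '[[[0,0,0],[1.5,0,0],0],[[0,0,0],[1.5,0,0],0],[[0,0,0],[0,0,0],0],[[0,0,0],[0,0,0],0]]'

```text
t: 8.4
ee_pos: [0.5483, -0.1755, 0.0308]
ee_rot: [[0.989, -0.146, -0.013], [-0.146, -0.989, 0.002], [-0.014, -0.0, -1.0]]
ft_force: [-13.8, -0.0, 5.3]
width: 0.0129
```

Emit:
play_rows --targets '[[[0,0,0],[-1.5,0,0],0],[[0,0,0],[-1.5,0,0],0],[[0,0,0],[0,0,0],15],[[0,0,0],[0,0,0],25],[[0,0,0],[0,0,0],35],[[0,0,0],[0,0,0],35],[[0,0,0],[0,0,0],35],[[0,0,0],[0,0,0],35]]'

```text
t: 9.2
ee_pos: [0.5522, -0.1758, 0.0321]
ee_rot: [[0.989, -0.147, 0.001], [-0.147, -0.989, -0.0], [0.001, 0.0, -1.0]]
ft_force: [0.2, 0.3, 0.7]
width: 0.033
```

Emit:
play_rows --targets '[[[0,0,0],[0,0,-10],35],[[0,0,0],[0,0,-20],50],[[0,0,0],[0,0,-25],60],[[0,0,0],[0,0,-25],98],[[0,0,0],[0,0,-25],98],[[0,0,0],[0,0,-25],98],[[0,0,-5.5],[0,0,0],98],[[0,0,-5.5],[0,0,0],98],[[0,0,-5.5],[0,0,0],98],[[0,0,0],[3,-25,0],98],[[0,0,0],[3,-25,0],98],[[0,0,0],[3,-25,0],98],[[0,0,0],[3,-25,0],98],[[0,0,0],[3,-25,0],98],[[0,0,0],[3,-25,0],98],[[0,0,0],[3,-25,0],98],[[0,0,0],[3,-25,0],98],[[0,0,0],[3,-25,0],98]]'

```text
t: 11.0
ee_pos: [0.547, 0.0519, 0.1628]
ee_rot: [[0.99, 0.14, 0.001], [0.14, -0.99, 0.0], [0.001, 0.0, -1.0]]
ft_force: [0.5, -0.1, 0.7]
width: 0.0919
```

Run:
```python
from h import *
go([.548,.163,.029])
a=snap('top');b=snap('side')
c=a[140:240,275:355];d=b[150:225,245:355]
A=cv2.resize(c[...,::-1],(480,600),interpolation=2);B=cv2.resize(d[...,::-1],(320,218),interpolation=2)
o=np.zeros((600,800,3),np.uint8);o[:,:480]=A;o[:218,480:]=B
cv2.imwrite('pics/t5.png',o)
```

```text
t 11.0 pos [0.547  0.0519 0.1628] yaw 8.07 F [ 0.5 -0.1  0.7] w 0.0919 q [-4.  9. 93.  0. 78. 78.]
shift mm [  16.4 -109.9  133.8]
```

View pics/t5.png

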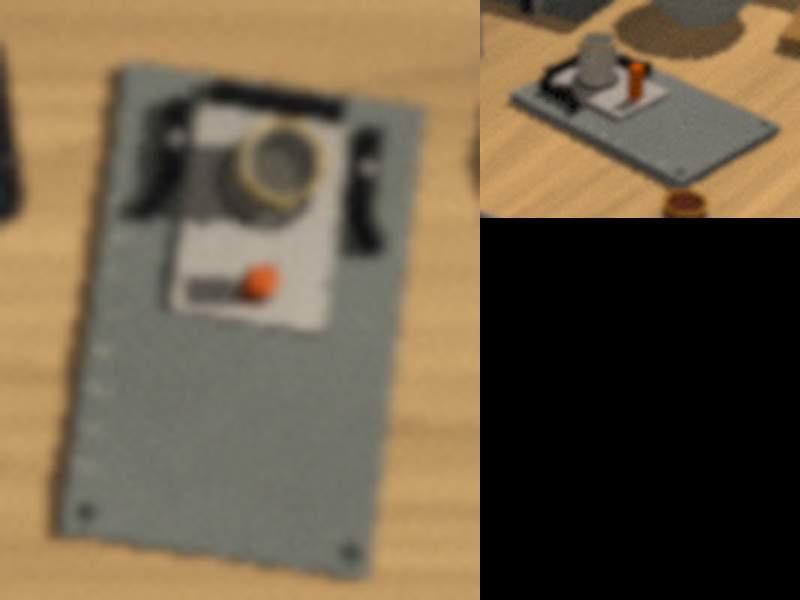

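The carrier is home: its front edge is on the black back stop at (265,105) and its sides lie between the side stops. The cup is standing with its rim at (281,163), and the post top is at (262,283). I'll measure these, check the tongs' height from the same view, and continue.

Run:
```python
from h import *
B=lambda x,y:((x+.5)/6-.5+275,(y+.5)/6-.5+140)
print('cup',onz('top',B(281,163),.07),'post',onz('top',B(262,283),.06))
P=np.array([onz('top',B(*p),.02)[:2] for p in[(196,102),(342,125),(326,328),(172,307)]]);c=P.mean(0);x=(P[0]+P[1]-P[2]-P[3])/2
print('carrier',c,np.degrees(np.arctan2(x[1],x[0])),np.linalg.norm(x))
go([.548,.1625,.029])
```

```text
cup [ 0.60566251 -0.18195419  0.07      ] post [ 0.5473747  -0.17327032  0.06      ]
carrier [ 0.59008397 -0.17936531] -6.464950095578349 0.10759128549863187
t 11.1 pos [0.5468 0.0535 0.1627] yaw 8.28 F [-0.  -0.6 -0.1] w 0.0923 q [-3.  9. 93.  0. 78. 78.]
shift mm [  16.7 -107.6  133.8]
```

Emit:
play_rows --targets '[[[0,0,0],[4,-27,0],98],[[0,0,0],[4,-27,0],98],[[0,0,0],[4,-27,0],98],[[0,0,0],[4,-28,0],98],[[0,0,0],[0,0,10],98],[[0,0,0],[0,0,0],98],[[0,0,0],[0,0,0],98]]'

```text
t: 11.8
ee_pos: [0.5471, 0.1596, 0.1513]
ee_rot: [[0.99, 0.139, -0.001], [0.139, -0.99, -0.001], [-0.001, 0.001, -1.0]]
ft_force: [0.3, 0.8, -0.2]
width: 0.0926
```

Run:
```python
from h import *
go([.548,.1625,.029])
a=snap('top');b=snap('side')
c=a[140:240,165:265];d=b[160:260,150:283]
A=cv2.resize(c[...,::-1],(400,400),interpolation=2);B=cv2.resize(d[...,::-1],(400,300),interpolation=2)
o=np.zeros((400,800,3),np.uint8);o[:,:400]=A;o[:300,400:]=B
cv2.imwrite('pics/t6.png',o)
```

```text
t 11.8 pos [0.5471 0.1596 0.1513] yaw 8.0 F [ 0.3  0.8 -0.2] w 0.0926 q [ 8. 13. 91. -0. 77. 90.]
shift mm [  1.5  -2.9 122.3]
```

View pics/t6.png

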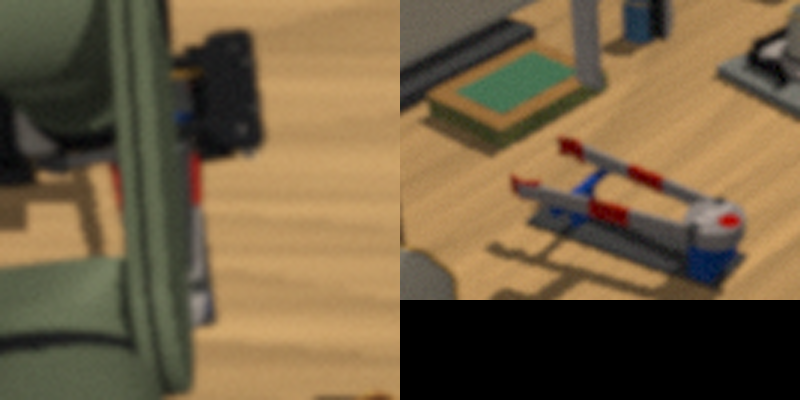

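Emit:
play_rows --targets '[[[0,0,0],[1,-2.4,15],98],[[0,0,0],[0,0,20],98],[[0,0,0],[0,0,20],98],[[0,0,0],[0,0,15],98],[[0,0,0],[0,0,10],98],[[0,0,0],[0,0,10],98],[[0,0,0],[0,0,10],98],[[0,0,0],[0,0,10],98],[[0,0,0],[0,0,10],98],[[0,0,0],[0,0,2],98],[[0,0,0],[0,0,0],98],[[0,0,0],[0,0,0],98]]'

```text
t: 13.1
ee_pos: [0.5486, 0.1636, 0.0303]
ee_rot: [[0.99, 0.14, 0.001], [0.14, -0.99, 0.0], [0.001, 0.0, -1.0]]
ft_force: [-0.1, 0.3, 0.3]
width: 0.092
```

Run:
```python
from h import *
go([.5475,.162,.029])
b=snap('side')
d=b[160:260,150:283]
cv2.imwrite('pics/t7.png',cv2.resize(d[...,::-1],(665,500),interpolation=2))
```

```text
t 13.1 pos [0.5486 0.1636 0.0303] yaw 8.07 F [-0.1  0.3  0.3] w 0.092 q [ 8. 21. 96. -0. 63. 90.]
shift mm [-1.3  1.5  1.3]
```

View pics/t7.png

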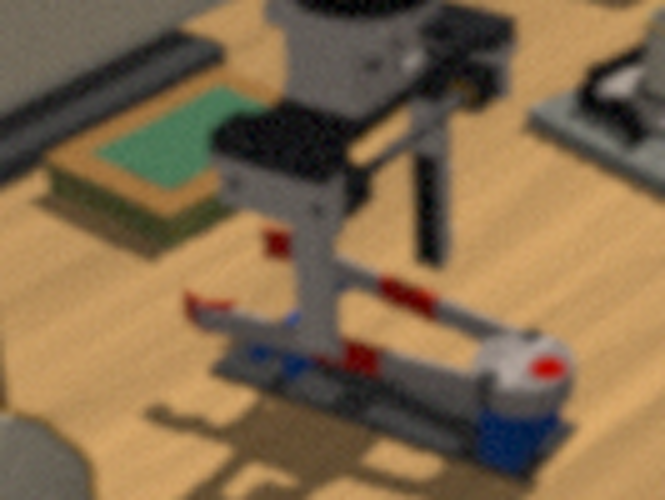

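Run:
```python
from h import *
s=robot.read_state();p=np.array(s['ee_pos']);R=np.array(s['ee_rot']);w=s['width']
f=lambda q:((proj('side',q)-[150,160])*5).round(0)
for sg,n in((-1,'near(left)'),(1,'far')):
    for o in(0,.0125):print(n,'tip inner/outer',o,f(p+R[:,1]*sg*(w/2+o)))
t=np.array([.5475,.162,.048]);u=np.array([np.cos(.141),np.sin(.141),0]);v=np.array([-u[1],u[0],0])
for sg in(1,-1):print('arm',sg,f(t+v*sg*.029), 'tip',f(t+u*.085+v*sg*.035))
print('grip low',f([.5475,.162,.048]))
```

```text
near(left) tip inner/outer 0 [327. 399.]
near(left) tip inner/outer 0.0125 [313. 412.]
far tip inner/outer 0 [424. 311.]
far tip inner/outer 0.0125 [436. 300.]
arm 1 [348. 354.] tip [208. 313.]
arm -1 [409. 299.] tip [285. 251.]
grip low [379. 326.]
```

```bash
cat > tipcheck.py <<'E'
from h import *
b=snap('side').astype(int);b0=np.load('side0.npy').astype(int)
s=robot.read_state();p=np.array(s['ee_pos']);R=np.array(s['ee_rot']);w=s['width']
for sg in(1,-1):
    q=p+R[:,1]*sg*(w/2+.006);u=proj('side',q);print('far' if sg>0 else 'near','pred tip',u.round(1),'z20 up',proj('side',q+[0,0,.02]).round(1))
    c=int(round(u[0]))
    for r in range(int(u[1])-14,int(u[1])+6): print(r,b[r,c-1:c+2].mean(0).round(0),b0[r,c-1:c+2].mean(0).round(0))
E
python3 tipcheck.py
```

```text
far pred tip [235.9 221.2] z20 up [235.7 215. ]
207 [34. 33. 33.] [202. 158.  98.]
208 [29. 28. 25.] [198. 154.  97.]
209 [29. 26. 25.] [198. 154.  98.]
210 [29. 27. 29.] [197. 152.  95.]
211 [39. 33. 29.] [197. 152.  97.]
212 [73. 59. 42.] [199. 155.  97.]
213 [127. 100.  68.] [198. 153.  99.]
214 [172. 134.  85.] [192. 150.  94.]
215 [190. 148.  94.] [189. 148.  93.]
216 [188. 144.  90.] [186. 142.  91.]
217 [183. 128.  80.] [183. 128.  81.]
218 [175. 100.  62.] [174.  99.  63.]
219 [148.  64.  43.] [145.  60.  41.]
220 [112.  41.  35.] [112.  42.  38.]
221 [91. 37. 38.] [90. 35. 31.]
222 [89. 38. 33.] [89. 39. 34.]
223 [105.  62.  44.] [104.  62.  46.]
224 [146. 104.  68.] [145. 103.  68.]
225 [183. 139.  90.] [181. 139.  88.]
226 [198. 154.  98.] [198. 154.  97.]
near pred tip [214. 241.] z20 up [213.6 234.6]
226 [95. 87. 84.] [142.  62.  51.]
227 [95. 89. 85.] [129.  36.  27.]
228 [94. 89. 84.] [106.  19.  12.]
229 [92. 84. 79.] [94. 11. 10.]
230 [92. 75. 71.] [92. 12. 12.]
231 [83. 52. 52.] [87. 21. 25.]
232 [61. 29. 35.] [63. 23. 27.]
233 [45. 34. 38.] [43. 30. 33.]
234 [44. 42. 41.] [43. 42. 42.]
235 [57. 57. 56.] [56. 55. 52.]
236 [68. 67. 64.] [66. 63. 62.]
237 [68. 67. 64.] [68. 66. 65.]
238 [68. 65. 64.] [69. 68. 66.]
239 [66. 63. 61.] [67. 66. 65.]
240 [58. 55. 54.] [66. 63. 59.]
241 [51. 46. 41.] [66. 60. 51.]
242 [68. 55. 41.] [104.  84.  55.]
243 [90. 70. 47.] [154. 120.  77.]
244 [99. 77. 51.] [186. 145.  90.]
245 [98. 75. 48.] [194. 152.  95.]
```

Emit:
play_rows --targets '[[[0,0,0],[0,1,5],98],[[0,0,0],[0,0,5],98],[[0,0,0],[0,0,4],98],[[0,0,0],[0,0,0],98],[[0,0,0],[0,0,0],98]]'

```text
t: 13.7
ee_pos: [0.548, 0.1625, 0.0155]
ee_rot: [[0.99, 0.14, -0.001], [0.14, -0.99, -0.0], [-0.001, -0.0, -1.0]]
ft_force: [0.1, 0.4, -0.2]
width: 0.0922
```

```bash
python3 tipcheck.py | awk '/tip/||NR%2==0'; python3 -c "
from h import *
go([.5475,.162,.029])"
```

```text
far pred tip [236.5 225.5] z20 up [236.3 219.4]
211 [41. 37. 37.] [197. 152.  96.]
213 [34. 30. 31.] [195. 152.  97.]
215 [39. 38. 35.] [188. 147.  93.]
217 [85. 52. 42.] [184. 137.  86.]
219 [145.  78.  61.] [156.  92.  68.]
221 [94. 59. 54.] [91. 59. 54.]
223 [94. 64. 53.] [93. 63. 54.]
225 [173. 133.  89.] [169. 132.  85.]
227 [201. 156.  98.] [197. 153.  96.]
229 [199. 154.  97.] [195. 153.  96.]
near pred tip [214.7 245.5] z20 up [214.3 239.2]
232 [95. 88. 84.] [70. 18. 17.]
234 [90. 86. 82.] [38. 36. 38.]
236 [71. 69. 66.] [63. 60. 59.]
238 [48. 45. 45.] [69. 69. 68.]
240 [33. 31. 33.] [66. 64. 61.]
242 [59. 48. 38.] [87. 74. 54.]
244 [97. 75. 51.] [174. 136.  84.]
246 [99. 78. 49.] [194. 150.  94.]
248 [99. 77. 51.] [197. 154.  98.]
250 [99. 77. 48.] [169. 130.  83.]
t 13.75 pos [0.5482 0.1625 0.0158] yaw 8.07 F [-0.1 -0.6  0.7] w 0.0921 q [ 8. 22. 96.  0. 62. 90.]
shift mm [ -0.8   0.4 -13.2]
```

```bash
python3 -c "
from h import *
for y in (-.1711+.0065,-.1711+.019):print(proj('side',[.5252,y,.0307]),proj('side',[.5252,y,.0507]))
print(proj('side',[.5252,-.1711,.02]),proj('side',[.5252,-.1711,.06]))"
python3 - <<'E'
import cv2,numpy as np
im=cv2.imread('pics/t4.png');print([(r,im[r,615].tolist()) for r in range(70,145,5)])
im=cv2.imread('pics/t3.png');print([(r,im[r,656].tolist()) for r in range(90,165,5)])
E
```

```text
[302.18061688 184.74633609] [302.4695641  179.05410718]
[299.90688242 186.34155038] [300.18124706 180.62710243]
[303.19557279 186.93051781] [303.78808096 175.57429798]
[(70, [83, 87, 94]), (75, [90, 96, 100]), (80, [84, 91, 97]), (85, [86, 89, 97]), (90, [86, 91, 98]), (95, [74, 84, 101]), (100, [43, 68, 109]), (105, [0, 48, 114]), (110, [0, 47, 120]), (115, [0, 46, 115]), (120, [0, 49, 120]), (125, [0, 46, 119]), (130, [14, 53, 121]), (135, [72, 90, 129]), (140, [119, 131, 144])]
[(90, [84, 88, 96]), (95, [86, 90, 96]), (100, [88, 91, 97]), (105, [88, 96, 100]), (110, [85, 88, 96]), (115, [75, 86, 97]), (120, [42, 65, 106]), (125, [0, 48, 115]), (130, [0, 46, 117]), (135, [0, 47, 117]), (140, [0, 53, 123]), (145, [1, 50, 118]), (150, [0, 44, 113]), (155, [68, 85, 122]), (160, [110, 122, 138])]
```

Emit:
play_rows --targets '[[[0,0,0],[0,0,4],98],[[0,0,0],[0,0,4],98],[[0,0,0],[0,0,2],98],[[0,0,0],[0,0,2],98],[[0,0,0],[0,0,0],98]]'

```text
t: 14.25
ee_pos: [0.5478, 0.1625, 0.0034]
ee_rot: [[0.99, 0.14, -0.001], [0.14, -0.99, -0.0], [-0.001, -0.0, -1.0]]
ft_force: [0.8, -0.4, -0.6]
width: 0.092
```

Emit:
play_rows --targets '[[[0,0,0],[0,0,2],98],[[0,0,0],[0,0,2],98],[[0,0,0],[0,0,0],98]]'

```text
t: 14.55
ee_pos: [0.5479, 0.1625, -0.0005]
ee_rot: [[0.99, 0.14, -0.001], [0.14, -0.99, -0.0], [-0.001, 0.0, -1.0]]
ft_force: [-0.2, -0.5, 0.4]
width: 0.0916
```

```bash
python3 tipcheck.py | awk '/tip/||NR%2==0'; python3 -c "
from h import *
go([.5475,.162,.029])"
```

```text
far pred tip [236.7 230.4] z20 up [236.5 224.3]
216 [38. 35. 33.] [185. 142.  91.]
218 [63. 33. 31.] [180. 120.  79.]
220 [84. 50. 47.] [122.  74.  65.]
222 [86. 54. 51.] [85. 54. 50.]
224 [129.  96.  69.] [127.  95.  67.]
226 [198. 155.  98.] [193. 150.  95.]
228 [201. 156.  98.] [197. 153.  96.]
230 [195. 152.  96.] [192. 149.  97.]
232 [166. 139. 110.] [161. 135. 106.]
234 [95. 88. 82.] [92. 86. 80.]
near pred tip [215.1 250.5] z20 up [214.7 244.3]
237 [96. 89. 85.] [65. 64. 64.]
239 [92. 86. 79.] [68. 66. 65.]
241 [58. 51. 50.] [61. 58. 52.]
243 [83. 67. 44.] [134. 104.  69.]
245 [98. 75. 45.] [189. 149.  94.]
247 [100.  78.  51.] [196. 150.  96.]
249 [100.  77.  49.] [193. 151.  94.]
251 [101.  79.  50.] [125.  98.  61.]
253 [97. 77. 50.] [103.  80.  53.]
255 [111.  85.  55.] [172. 133.  84.]
t 14.6 pos [ 5.481e-01  1.625e-01 -3.000e-04] yaw 8.07 F [ 0.4 -0.7 -0.1] w 0.0922 q [ 8. 23. 97. -0. 60. 90.]
shift mm [ -0.6   0.4 -29.3]
```

No contact at a reported z of about 0, and both finger tips show about 25 mm above where the reported TCP projects. The pads are therefore now at about the right height on the tongs. I'll squeeze lightly.

Emit:
play_rows --targets '[[[0,0,0],[0,0,0],80],[[0,0,0],[0,0,0],70],[[0,0,0],[0,0,0],66],[[0,0,0],[0,0,0],64],[[0,0,0],[0,0,0],64],[[0,0,0],[0,0,0],64],[[0,0,0],[0,0,0],64]]' --grip_force 8

```text
t: 15.3
ee_pos: [0.5484, 0.1626, -0.0001]
ee_rot: [[0.99, 0.14, 0.0], [0.14, -0.99, 0.0], [0.0, -0.0, -1.0]]
ft_force: [-0.2, 0.5, -0.9]
width: 0.0603
```

Run:
```python
from h import *
go([.5475,.162,0])
b=snap('side')
d=b[160:260,150:283]
cv2.imwrite('pics/t8.png',cv2.resize(d[...,::-1],(665,500),interpolation=2))
```

```text
t 15.3 pos [ 5.484e-01  1.626e-01 -1.000e-04] yaw 8.06 F [-0.2  0.5 -0.9] w 0.0603 q [ 8. 23. 97.  0. 60. 90.]
shift mm [-1.   0.4 -0.1]
```

View pics/t8.png

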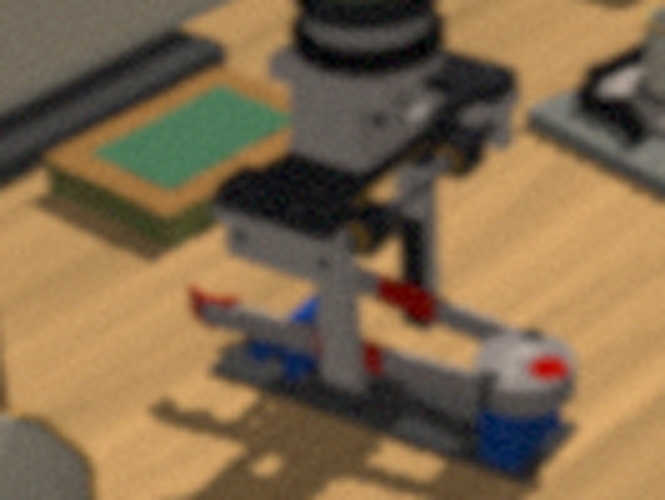

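Emit:
play_rows --targets '[[[0,0,0],[0,0,-3],64],[[0,0,0],[0,0,-5],64],[[0,0,0],[0,0,-8],64],[[0,0,0],[0,0,-12],64],[[0,0,0],[0,0,-14],64],[[0,0,0],[0,0,-14],64],[[0,0,0],[0,0,-14],64],[[0,0,0],[0,0,-14],64],[[0,0,0],[0,0,-12],64],[[0,0,0],[0,0,-8],64],[[0,0,0],[0,0,-4],64],[[0,0,0],[0,0,0],64]]'

```text
t: 16.55
ee_pos: [0.5485, 0.1626, 0.1084]
ee_rot: [[0.99, 0.14, 0.001], [0.14, -0.99, 0.0], [0.001, -0.0, -1.0]]
ft_force: [-0.3, -0.5, -1.5]
width: 0.0603
```

```bash
cat > reds.py <<'E'
from h import *
def reds(n):
    b=snap(n);h=cv2.cvtColor(b,cv2.COLOR_RGB2HSV);H,S,V=[h[...,i].astype(int) for i in range(3)]
    m=((H<6)|(H>172))&(S>140)&(V>50);k,l,s,c=cv2.connectedComponentsWithStats(m.astype(np.uint8))
    print(n,[(c[i].round(1).tolist(),s[i].tolist()) for i in range(1,k) if s[i,4]>8])
def pred(yaw,n='side',dz=.048):
    s=robot.read_state();p=np.array(s['ee_pos'])+[0,0,dz];u=np.array([np.cos(np.radians(yaw)),np.sin(np.radians(yaw)),0]);v=np.array([-u[1],u[0],0])
    for nm,d,w in(('gripL',0,.028),('gripR',0,-.028),('tipL',.085,.033),('tipR',.085,-.033),('dot',-.08,0)):
        print(nm,proj(n,p+u*d+v*w+([0,0,.015] if nm=='dot' else 0)).round(1),end=' ')
    print()
E
python3 - <<'E'
from reds import *
reds('side');pred(8.1);go([.5219,-.1716,.108])
E
```

```text
side [([203.1, 175.8], [200, 175, 8, 3, 11]), ([230.2, 183.8], [224, 180, 12, 9, 64]), ([222.1, 194.7], [221, 193, 3, 5, 13]), ([259.2, 196.6], [256, 195, 7, 4, 22]), ([7.6, 291.5], [1, 281, 13, 20, 87])]
gripL [217.5 194.6] gripR [230.  184.8] tipL [188.4 186.9] tipR [203.8 176. ] dot [251.3 192.5] 
t 16.6 pos [0.548  0.1625 0.1077] yaw 8.06 F [ 0.7  0.2 -2.1] w 0.0603 q [ 8. 15. 93. -0. 72. 90.]
shift mm [-7.270e+01  3.271e+02 -3.000e-01]
```

Emit:
play_rows --targets '[[[0,0,2.5],[0,0,0],64],[[0,0,4],[0,0,0],64],[[0,0,4],[0,0,0],64],[[0,0,4],[0,0,0],64],[[0,0,2],[0,0,0],64],[[0,0,0],[0,8,0],64],[[0,0,0],[2,15,0],64],[[0,0,0],[2,22,0],64],[[0,0,0],[2,25,0],64],[[0,0,0],[2,25,0],64],[[0,0,0],[2,25,0],64],[[0,0,0],[2,25,0],64],[[0,0,0],[2,25,0],64],[[0,0,0],[2,25,0],64],[[0,0,0],[2,25,0],64],[[0,0,0],[2,25,0],64],[[0,0,0],[2,25,0],64],[[0,0,0],[2,25,0],64],[[0,0,0],[0,18,0],64],[[0,0,0],[0,10,0],64]]'

```text
t: 18.6
ee_pos: [0.5236, -0.1629, 0.1076]
ee_rot: [[0.989, -0.149, -0.001], [-0.149, -0.989, -0.0], [-0.001, 0.0, -1.0]]
ft_force: [0.4, 0.1, -0.9]
width: 0.0606
```

Emit:
play_rows --targets '[[[0,0,0],[0,7,0],64],[[0,0,0],[0,4,0],64],[[0,0,0],[0,0,0],64],[[0,0,0],[0,0,0],64]]'

```text
t: 19.0
ee_pos: [0.523, -0.1708, 0.1078]
ee_rot: [[0.989, -0.146, -0.0], [-0.146, -0.989, 0.0], [-0.0, -0.0, -1.0]]
ft_force: [0.5, -1.0, -1.1]
width: 0.0602
```

Run:
```python
from reds import *
go([.5219,-.1716,.108]);reds('side');pred(-8.4);reds('top');pred(-8.4,'top')
a=snap('top');np.save('a.npy',a)
A=cv2.resize(a[140:240,275:375][...,::-1],(400,400),interpolation=2);B=cv2.resize(snap('side')[125:225,245:345][...,::-1],(400,400),interpolation=2)
cv2.imwrite('pics/t9.png',np.hstack([A,B]))
```

```text
t 19.0 pos [ 0.523  -0.1708  0.1078] yaw -8.39 F [ 0.5 -1.  -1.1] w 0.0602 q [-27.  13.  96.   0.  71.  71.]
shift mm [-1.   1.  -0.2]
side [([292.1, 134.0], [290, 132, 5, 6, 21]), ([312.2, 144.0], [308, 141, 9, 8, 53]), ([303.2, 150.8], [302, 149, 3, 5, 12]), ([333.6, 155.8], [331, 155, 6, 3, 13]), ([7.7, 291.4], [2, 281, 12, 20, 83])]
gripL [299.4 150.1] gripR [312.1 144.5] tipL [277.4 141.7] tipR [292.4 135.6] dot [327.2 151.2] 
top [([21.2, 146.8], [13, 145, 15, 5, 40]), ([315.2, 155.5], [314, 154, 3, 4, 10])]
gripL [313.2 187.8] gripR [333.7 191. ] tipL [315.5 157.2] tipR [339.3 160.9] dot [320.7 218.2]
```

View pics/t9.png

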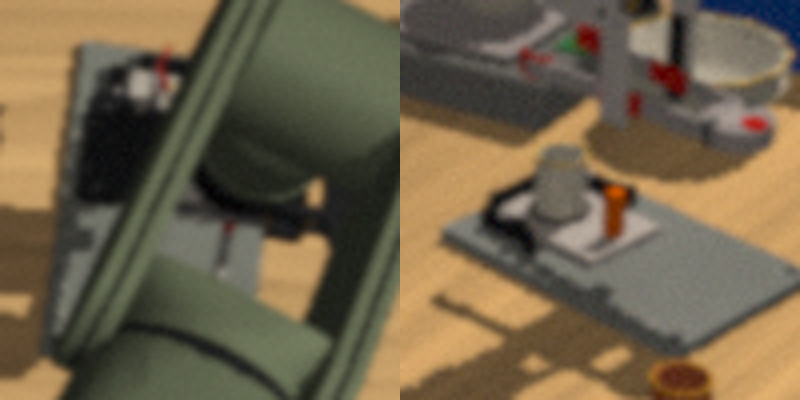

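Emit:
play_rows --targets '[[[0,0,0],[-1,1,4],64],[[0,0,0],[0,0,8],64],[[0,0,0],[0,0,12],64],[[0,0,0],[0,0,12],64],[[0,0,0],[0,0,12],64],[[0,0,0],[0,0,10],64],[[0,0,0],[0,0,7],64],[[0,0,0],[0,0,4],64],[[0,0,0],[0,0,0],64],[[0,0,0],[0,0,0],64]]'

```text
t: 20.2
ee_pos: [0.5222, -0.1724, 0.0392]
ee_rot: [[0.989, -0.147, 0.001], [-0.147, -0.989, -0.0], [0.001, 0.0, -1.0]]
ft_force: [-0.2, 0.0, -1.4]
width: 0.0604
```

Run:
```python
from reds import *
go([.5219,-.1716,.004]);reds('side');pred(-8.4)
a=snap('top');b=snap('side')
A=cv2.resize(a[140:240,275:375][...,::-1],(300,300),interpolation=2);B=cv2.resize(b[140:210,260:350][...,::-1],None,fx=7,fy=7,interpolation=2)
cv2.imwrite('pics/t10.png',B)
print(proj('side',[.606,-.184,.07]),proj('side',[.606,-.184,.02]))
```

```text
t 20.2 pos [ 0.5222 -0.1724  0.0392] yaw -8.44 F [-0.2  0.  -1.4] w 0.0604 q [-27.  18.  99.   0.  63.  71.]
shift mm [-0.5 -0.8 35.2]
side [([277.0, 158.5], [275, 157, 6, 4, 11]), ([311.3, 164.1], [307, 161, 9, 8, 45]), ([302.6, 171.6], [302, 169, 3, 6, 12]), ([332.1, 176.9], [330, 176, 5, 3, 14]), ([7.5, 291.3], [1, 281, 13, 20, 84])]
gripL [299.  170.7] gripR [311.4 164.8] tipL [277.6 161.9] tipR [292.2 155.4] dot [326.1 172.4] 
[284.78039853 163.6923942 ] [284.38829036 177.6151075 ]
```

View pics/t10.png

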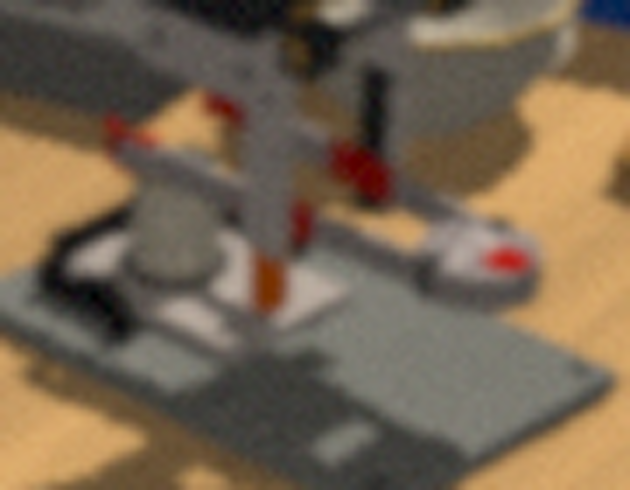

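The tongs are held level, with tips at (128,135) and (225,105) straddling above the cup at (180,190). The post lies between the arms. I'll descend in two steps, watching the force.

Emit:
play_rows --targets '[[[0,0,0],[-0.5,-0.8,3],64],[[0,0,0],[0,0,5],64],[[0,0,0],[0,0,5],64],[[0,0,0],[0,0,4],64],[[0,0,0],[0,0,0],64]]'

```text
t: 20.85
ee_pos: [0.5206, -0.1709, 0.0208]
ee_rot: [[0.989, -0.147, -0.002], [-0.147, -0.989, 0.001], [-0.002, -0.001, -1.0]]
ft_force: [0.7, -0.7, -1.4]
width: 0.0602
```

Emit:
play_rows --targets '[[[0,0,0],[0,0,4],64],[[0,0,0],[0,0,5],64],[[0,0,0],[0,0,5],64],[[0,0,0],[0,0,4],64],[[0,0,0],[0,0,1],64],[[0,0,0],[0,0,0],64],[[0,0,0],[0,0,0],64]]'

```text
t: 21.55
ee_pos: [0.5216, -0.1714, 0.003]
ee_rot: [[0.989, -0.147, 0.0], [-0.147, -0.989, -0.0], [0.0, 0.0, -1.0]]
ft_force: [0.2, -0.0, -1.0]
width: 0.0607
```

Run:
```python
from reds import *
go([.5219,-.1716,.003]);reds('side');pred(-8.4)
b=snap('side');h=cv2.cvtColor(b,cv2.COLOR_RGB2HSV)
m=(h[...,0]>=5)&(h[...,0]<15)&(h[...,1]>200)&(h[...,2]>90);m[:140]=0;m[200:]=0;print('orange',np.argwhere(m).mean(0),m.sum())
```

```text
t 21.55 pos [ 0.5216 -0.1714  0.003 ] yaw -8.43 F [ 0.2 -0.  -1. ] w 0.0607 q [-27.  21. 100.  -0.  59.  71.]
shift mm [ 0.3  0.1 -0. ]
side [([310.9, 174.9], [307, 172, 8, 7, 37]), ([331.1, 187.9], [329, 187, 5, 3, 14]), ([7.6, 291.5], [1, 282, 13, 19, 86])]
gripL [298.5 181.5] gripR [310.7 175.4] tipL [277.3 172.5] tipR [291.8 165.8] dot [325.2 183.5] 
orange [174. 311.] 1
```

Emit:
play_rows --targets '[[[0,0,0],[0,0,0],60],[[0,0,0],[0,0,0],57],[[0,0,0],[0,0,0],54],[[0,0,0],[0,0,0],51],[[0,0,0],[0,0,0],48],[[0,0,0],[0,0,0],44],[[0,0,0],[0,0,0],40],[[0,0,0],[0,0,0],36],[[0,0,0],[0,0,0],30],[[0,0,0],[0,0,0],30]]' --grip_force 22

```text
t: 22.65
ee_pos: [0.5215, -0.1713, 0.0029]
ee_rot: [[0.989, -0.147, 0.0], [-0.147, -0.989, -0.0], [0.0, 0.0, -1.0]]
ft_force: [-0.1, 0.5, -1.2]
width: 0.048
```

Run:
```python
from reds import *
go([.5219,-.1716,.003]);print(robot.read_state()['wrist_torque'])
b=snap('side');cv2.imwrite('pics/x.png',b[...,::-1])
```

```text
t 22.65 pos [ 0.5215 -0.1713  0.0029] yaw -8.43 F [-0.1  0.5 -1.2] w 0.048 q [-27.  21. 100.   0.  59.  71.]
shift mm [ 0.4  0.2 -0.1]
[ 0.08892381  0.01111642 -0.01750005]
```

Width is 48 mm, as expected with the tongs closed on the cup. Lifting slowly.

Emit:
play_rows --targets '[[[0,0,0],[0,0,-1],30],[[0,0,0],[0,0,-2],30],[[0,0,0],[0,0,-3],30],[[0,0,0],[0,0,-4],30],[[0,0,0],[0,0,-5],30],[[0,0,0],[0,0,-5],30],[[0,0,0],[0,0,-3],30],[[0,0,0],[0,0,0],30]]'

```text
t: 23.5
ee_pos: [0.5221, -0.1717, 0.0267]
ee_rot: [[0.989, -0.147, 0.001], [-0.147, -0.989, -0.001], [0.001, 0.001, -1.0]]
ft_force: [0.6, 0.6, -1.1]
width: 0.0478
```

Run:
```python
from reds import *
go([.5219,-.1716,.123]);reds('side');pred(-8.4)
b=snap('side');a=cv2.imread('pics/x.png')[...,::-1]
c=284
for r in range(155,188,2):print(r,a[r,c-2:c+3].mean(0).round(0),b[r,c-2:c+3].mean(0).round(0))
```

```text
t 23.5 pos [ 0.5221 -0.1717  0.0267] yaw -8.43 F [ 0.6  0.6 -1.1] w 0.0478 q [-27.  19.  99.  -0.  62.  71.]
shift mm [ -0.    0.  -96.3]
side [([310.4, 168.4], [306, 165, 9, 8, 37]), ([332.1, 180.8], [330, 180, 5, 3, 12]), ([7.4, 291.1], [1, 281, 13, 20, 89])]
gripL [298.8 174.8] gripR [311.1 168.8] tipL [277.5 165.8] tipR [292.  159.3] dot [325.8 176.5] 
155 [91. 85. 81.] [108. 101.  89.]
157 [87. 83. 79.] [112. 104.  90.]
159 [97. 91. 87.] [129. 113.  78.]
161 [105.  98.  90.] [106.  94.  81.]
163 [108. 101.  89.] [111.  80.  74.]
165 [118. 104.  79.] [101.  89.  85.]
167 [118. 104.  85.] [84. 77. 72.]
169 [108.  80.  72.] [103.  96.  85.]
171 [111.  96.  91.] [110. 105.  92.]
173 [85. 79. 75.] [98. 92. 83.]
175 [95. 88. 80.] [162. 150. 138.]
177 [112. 105.  91.] [128. 119. 111.]
179 [91. 85. 76.] [76. 71. 66.]
181 [96. 88. 82.] [82. 75. 71.]
183 [143. 133. 123.] [143. 133. 124.]
185 [128. 118. 110.] [149. 137. 127.]
187 [85. 81. 74.] [98. 93. 87.]
```

Emit:
play_rows --targets '[[[0,0,0],[0,0,-3],30],[[0,0,0],[0,0,-6],30],[[0,0,0],[0,0,-9],30],[[0,0,0],[0,0,-11],30],[[0,0,0],[0,0,-12],30],[[0,0,0],[0,0,-12],30],[[0,0,0],[0,0,-12],30],[[0,0,0],[0,0,-12],30],[[0,0,0],[0,0,-12],30],[[0,0,0],[0,0,-8],30],[[0,0,0],[0,0,-4],30],[[0,0,0],[0,0,-1],30],[[0,0,0],[0,0,0],30],[[0,0,0],[0,0,0],30]]'

```text
t: 25.0
ee_pos: [0.5209, -0.1711, 0.1271]
ee_rot: [[0.989, -0.147, -0.001], [-0.147, -0.989, 0.001], [-0.001, -0.0, -1.0]]
ft_force: [0.2, -0.6, -1.0]
width: 0.0478
```

Run:
```python
from reds import *
go([.5219,-.1716,.123]);reds('side')
b=snap('side').astype(int);a=cv2.imread('pics/x.png')[...,::-1].astype(int)
# template: cup+tips patch before vs now; carrier/stage patch before vs now
def match(patch,img):
    r=cv2.matchTemplate(img.astype(np.uint8),patch.astype(np.uint8),cv2.TM_CCOEFF_NORMED);_,v,_,l=cv2.minMaxLoc(r);return round(v,3),l
print('cup from (274,160):',match(a[160:182,274:296],b[100:200,240:330]),'offset +(240,100)')
print('post/plate', match(a[178:192,298:320],b[150:215,270:350]),'expect (28,28)')
s0=np.load('side0.npy')
import itertools
for n,(r,c) in dict(blue=(165,230),brown=(227,314),plates=(190,188),tape=(338,195),bowlsL=(272,134)).items():
    print(n,abs(b[r-12:r+12,c-12:c+12]-s0[r-12:r+12,c-12:c+12]).mean().round(1))
dz=.12
print(proj('side',[.606,-.184,.045])-proj('side',[.606,-.184,.045+dz]))
hs=cv2.cvtColor(b.astype(np.uint8),cv2.COLOR_RGB2HSV)
m=(hs[...,0]>=4)&(hs[...,0]<16)&(hs[...,1]>180)&(hs[...,2]>80);m[:150]=0;m[205:]=0;m[:,:270]=0;m[:,350:]=0
p=np.argwhere(m);print('post now rc',p.mean(0),len(p),'pred',proj('side',[.5485,-.1755,.04]))
cv2.imwrite('pics/f.png',b[...,::-1].astype(np.uint8))
```

```text
t 25.0 pos [ 0.5209 -0.1711  0.1271] yaw -8.44 F [ 0.2 -0.6 -1. ] w 0.0478 q [-27.  11.  95.   0.  74.  71.]
shift mm [1.  0.4 4.1]
side [([312.0, 138.5], [307, 136, 10, 7, 46]), ([334.9, 149.1], [332, 148, 6, 3, 13]), ([7.5, 291.2], [1, 281, 13, 19, 84])]
cup from (274,160): (0.545, (33, 60)) offset +(240,100)
post/plate (0.434, (12, 35)) expect (28,28)
blue 6.2
brown 13.3
plates 5.6
tape 4.9
bowlsL 8.8
[-0.97983789 34.84150935]
post now rc [176.10204082 298.34693878] 49 pred [298.01564013 178.49412071]
```

Run:
```python
from h import *
b=cv2.imread('pics/f.png');t5=cv2.resize(cv2.imread('pics/t5.png')[:218,480:],(110,75),interpolation=cv2.INTER_AREA)
cup=t5[12:36,33:51] # cup at home: cols 278-296 rows 162-186
def m(p,img):
    r=cv2.matchTemplate(img,p,cv2.TM_CCOEFF_NORMED);_,v,_,l=cv2.minMaxLoc(r);return round(v,3),l
print('home cup: expect (278,162) if left behind', m(cup,b[150:215,260:340]),'+(260,150)')
print('lifted', m(cup,b[100:160,260:310]),'+(260,100)')
g0=cv2.cvtColor(t5,cv2.COLOR_BGR2GRAY);g=cv2.cvtColor(b,cv2.COLOR_BGR2GRAY)
print('home view cup rows158-190 cols276-300');print(g0[8:40:2,30:56:2])
print('now same');print(g[158:190:2,275:301:2])
print('now, rows 118-160');print(g[118:160:2,271:301:2])
```

```text
home cup: expect (278,162) if left behind (0.623, (18, 12)) +(260,150)
lifted (0.637, (18, 34)) +(260,100)
home view cup rows158-190 cols276-300
[[ 72  71  98 138 155 157 155 146 100  69  66  71  73]
 [ 85 112 147 150 147 142 143 138 105  71  67  72  73]
 [144 154 147 121 103 100 101 109 110  77  71  76  73]
 [158 151 128 102  95  97  98 105 128 107  83  77  75]
 [150 146 104  92  95 100  98 101 117 140 132 102  78]
 [138 111  84  94 100  97  97  93  95 106 120 140 126]
 [ 75  39  76  96 103  99  98  97  73  34  45  86 117]
 [ 39  57  84  93  99  99 101  95  96  65  36  77  99]
 [132 127  96  91  99  97  99  97 124 142 105  70  74]
 [152 101  82  97  97 100 100  94  98 145 128  70  60]
 [116  75  61  83  95  99  96  82  98 151 130  67  64]
 [ 44  65  68  60  63  68  88 110 146 163 125  63  65]
 [ 22  48  75  79  91 126 152 161 166 161 127  59  70]
 [ 22  31  67  90 130 154 162 160 159 147  99  73 106]
 [ 32  14  49  72  89 120 146 156 134 101  92 109 125]
 [ 53  49  89 108  94  79  93 115 132 125 117 108 100]]
now same
[[ 77  76 105 146 163 168 162 154 105  77  71  75  76]
 [ 92 117 
[... 1457 characters left out ...]
6  91]
 [130 115  89  85  96  84  85  79  77  76  82  87  96  90  89]
 [ 67  82  91 100  99 103 101 102  97  80  74  75  79  87  93]
 [ 90 100 103 103  93 100 104 105 104  98  85  64  70  81  88]
 [ 72  83  92  98  99  99  89  83  81  72  69  54  59  82  87]
 [ 54  58  64  69  78  79  62  58  56  54  54  52  90  99  90]
 [ 56  52  53  54  62  58  53  54  54  52  69 111 149 140 106]
 [ 56  61  53  56  58  49  55  51  52  70 125 157 163 164 153]
 [ 55  54  56  57  57  57  53  54  86 132 162 164 162 145 112]
 [ 57  55  52  54  52  54  70 107 150 166 162 149 112  86  77]
 [ 74  65  61  57  56  78 130 161 162 164 149  99  73  76  78]
 [ 77  80  77  76 105 146 163 168 162 154 105  77  71  75  76]]
```

Run:
```python
from h import *
b=cv2.imread('pics/f.png')[...,::-1].copy();s0=np.load('side0.npy')
for im in(s0,b):
    h=cv2.cvtColor(im,cv2.COLOR_RGB2HSV).astype(int);m=((h[...,0]<11)|(h[...,0]>172))&(h[...,1]>140);m[:205]=0;m[250:]=0;m[:,:295]=0;m[:,335:]=0
    p=np.argwhere(m);print(p.mean(0).round(1),len(p),p.min(0),p.max(0))
go([.5209,-.1711,.1271]);robot.hand_in()
```

```text
[228.  314.3] 171 [217 308] [238 320]
[228.1 314.3] 177 [217 307] [237 321]
t 25.1 pos [ 0.521  -0.1711  0.1271] yaw -8.44 F [-0.5 -0.3 -1.6] w 0.0476 q [-27.  11.  95.  -0.  74.  71.]
shift mm [-0.1 -0.   0. ]
the job is handed in; nothing more can be done
```

I slid the carrier home by its orange post, seating it on the back stop with about 14 N, and let go. I then took the steel tongs from the rest, closed them on the white cup and lifted it about 12 cm. The job was handed in at 25.1 s with the cup still held up.

**Last checks:**
- **Cup and carrier:** by pixel values in the last side image, the nest is empty and the rim sits between the tips about 12 cm up, looking upright. The carrier and stops look unchanged. The tongs are steady at 48 mm across the grip.
- **Other ware:** the brown cup has not moved. The blue cup, plates, tape and left bowls show only small image differences. I did not check the right-hand bowls.

**What failed or disagreed:**
- **Finger height:** the finger tips appeared about 25 mm higher in the side view than the reported TCP, and there was no contact at a reported z of 0. I therefore grasped the tongs by what the pictures showed, and the post was probably gripped only near its top.
- **Template match on the lifted cup:** it was inconclusive (score about 0.6, similar at both places), so I relied on the pixel values instead.
- **Final picture:** I had used all 12 views, so I did not look at the final state.
- **Wrist force:** about −1 to −1.6 N at the end, too noisy to confirm the cup's 0.6 N.

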